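# Butt a hub bolt to the end of a tilted V-block and clamp it

## Robot

A 6-joint arm with a two-finger parallel gripper is mounted at the origin on the work surface. World frame = base frame: x ahead of the robot, y to its left, z up, the work surface at z = 0. Lengths are in m, angles in rad, forces in N, time in s.
With the tool pointing down it reaches from about 0.35 to 0.725 m from the base axis. Payload 6 kg.
Tool frame: the origin (TCP) lies at the very end of the fingers, on their centre line; the grasp point (between the pads) lies 19 mm behind it; y points along the fingers, x is the direction in which the jaws open and shut, and the axes are right-handed (so a half turn about y gives the same grasp; the last joint's range is limited). The gripper opens to 85 mm and grips with 20 to 120 N. Pads are 22 mm wide; open, the fingers measure 114 mm over their backs; the gripper's body (76 mm by 85 mm) begins 54 mm behind the grasp point. The pads swing forward as they close: fully open they stand 13 mm farther back than shut.
Start: joints at [-0.891, 0.04, 0.085, 0, -1.615, -0.334], TCP at [0.203, -0.564, 0.231] pointing down, gripper open.
Joint ranges: [-2.56, 2.56], [-1.29, 2.01], [-1.08, 1.49], [-3.29, 1.98], [-2.81, -0.18], [-2.99, 2.99]. Speed limits (rad/s): [2.57, 2.57, 3.01, 3.14, 3.14, 3.14].

## Interface

Orientations are given as a rotation vector (axis times angle).
In Python, from plant import status, imaging, robot gives the robot as it stands. The module is installed in compiled form; this text tells all that it offers.
- The arm moves only by the tool apply_moves, never from a script. Its argument "moves" is a list that holds one entry, the list of rows, each a list of 7 numbers: the shift along the world's x, y, z in cm, then the turn, a rotation vector about the world's x, y, z in degrees, then the closure, from 0 (fully open) to 1 (shut). A call has 1 to 12 rows; each row shifts and turns the commanded pose from where the row before left it; what a row does not reach is not made up. A row lasts 1/10 s, in which the tool goes at most 50 mm and 8.59 degrees, less where a joint would pass 70% of its speed; a pose out of reach is approached as far as the arm can. A call is refused whole if a number of a shift passes 5 or a number of a turn 8.59, either way. A call with a gripper value outside its range is refused whole. The fingers move at their own pace and stop on an object; "squeeze" is the grip in N (left out, the last holds). Time passes only in rows, so rows that do not move let the fingers close. It gives the time, the measured TCP pose, the force and the opening at its end, in the units of the state.
- status.read_state(): the state, without advancing time (a new reading comes with each control period).
- imaging.camera(name): name is "scene" or "top" or "wrist"; returns a dict with "img" (384x512x3 uint8, blue, green, red), "fx", "fy", "cx", "cy" (pixels), "position" and "rotation" of the camera in the world; the wrist camera has in their place "hand_eye" (4x4, takes a point from camera to tool coordinates, whose origin is the TCP and whose axes are the tool frame's). Camera axes: x right, y up, looking along -z (the intrinsics and any distortion apply to the point x, -y, -z); pixel columns grow to the right and rows downward; lengths in m; the calibration is good to about 2 mm. A picture is of the moment at which its call begins: read the wrist's pose just before it. There is no depth.
- robot.close_job(): hands the job in, once; it reports no verdict.
The state is a dict: "time_s": time; "q": joint angles; "joint_vel": joint speeds; "tau": joint torques, N m; "tcp_pos": TCP position; "eef_rot": TCP orientation; "force": force on the tool from outside, world axes, zero at the start; "ft_torque": the same for the moment, N m; "gripper_width": finger opening in m.
Only numpy, scipy, OpenCV 4.12 (cv2) and the standard library are available. Lean on these libraries where they do the work, as an engineer would, in place of code of your own. Each camera call takes 0.05 s, during which the arm holds its last target.

## Task

The bronze hub bolt lies in the V-block of the tilted inspection fixture with its hex head standing off the end of the block. Slide the bolt along the vee until the underside of its head butts flush against the end of the block, then turn the T-handle of the clamp screw clockwise until it bites and the resistance rises clearly, so that the bolt is held firmly but the screw is not forced, and let go. Do not shove the washers, the gauge or the feeler case about.

Things in the scene. Friction and masses are not known exactly. Their poses are not given: they have to be found in the camera images.
- vblock: fixed steel V-block, 75 mm wide (its x), 100 mm long (y), 60 mm high (z), on a dark iron tilting plate, leaning 30 degrees towards the robot's side. Origin: middle of its underside, on the plate (140 x 122 mm). z: square to the plate, 30 degrees from vertical, axis of the clamp screw; y: level, along the vee; x: across, uphill. A bolt seated in the vee has its axis at x = 0, z = 52 mm
- stop_face (a point): point on the V-block's +y end face (50 mm from the block's middle) at the height of the seated bolt's axis; the underside of the bolt's head must butt against this face. Axes as the V-block. The vee is 90 degrees, open at both ends, 50 mm wide at the top, its bottom at z = 35 mm of the block
- bolt: loose corroded bronze hub bolt, about 0.7 kg, lying in the vee: shank 24 mm in diameter, 120 mm long; hex head 40 mm across flats, 16 mm thick. Origin: on its axis at the underside of the head; y: along the axis, shank to head (shank y = 0 to -120 mm). At the start this origin is 15 to 30 mm beyond the block's end face, on its +y side. Along the vee it slides under 3 to 9 N
- bolt_head (a point): centre of the outer end face of the bolt's hex head, on the bolt's axis, 16 mm beyond the underside of the head; y: outwards along the axis. Nothing stands beyond this face or within 25 mm below the head
- tee_screw: steel clamp screw with a T-handle: T-bar 100 mm long, 12 mm in diameter, on a 12 mm round stem. Origin: middle of the T-bar, on the screw's axis (142 mm less its feed along the V-block's z, some 190 mm above the table). x: along the T-bar; z: up the screw's axis. It stays where it is left. Turned clockwise, looking down on it, it feeds down 12 mm a turn (1.9 mm a rad)
- screw_nose (a point): middle of the screw's flat round nose, 10 mm in diameter, that presses on the middle of the bolt's shank. Running free the screw takes up to 0.12 N m (less is felt at a pause); once the nose bears on the shank, each further rad adds about 110 N of clamping force and 0.4 N m (more while it is moving). 40 to 150 N is firm and not forced; let go, the screw keeps its force
- boss_top (a point): top of the 30 mm round boss in which the screw runs, 107 mm up the V-block's z and 30 to 35 mm below the middle of the T-bar. Under it the dark iron stirrup that straddles the block: cross bar 102 mm (x) by 22 mm (y), 84 to 100 mm up, legs at x = +-45 mm
- screw_turn (a joint): turn of the clamp screw in rad, growing clockwise (tightening); starts between 0 and 1.05. Gap between nose and seated shank: 3.5 mm - 1.9 mm x this value, so the nose meets the shank at about 1.8. At 0 the T-bar points 0.5 rad anticlockwise of the V-block's x axis (seen from above), at 1.05 it points 0.55 rad clockwise of it
- washer_a: bystander: pitted dull copper washer, 60 mm across, 27 mm hole, 6 mm thick, flat on the table; origin under its centre
- washer_b: bystander: a second copper washer like it, flat on the table; origin under its centre
- go_gauge: bystander: go gauge with yellow plastic handle and steel plug ends, 130 mm long (its x), 29 mm thick, lying on the table; origin under the middle of the handle
- feeler_case: bystander: chrome feeler gauge case, 104 x 26 x 16 mm (x, y, z), lying on the table; origin under its centre
Mind the look-alikes: they are no part of the job. There is more than one size of the bolt; the one meant has the size given above.

How it is judged:
By the outcome, as a careful person would: the job done as asked, in the order asked, and still so for the second after the job is handed in, with the robot touching nothing.
It also fails if it takes over 62 s, if anything falls off the work surface, if the arm or the gripper's body presses on something with over 40 N, if the wrist force passes 120 N, or if a joint passes its speed limit or range.

## Working session

There is one attempt and no reset: what is moved stays moved. The work goes in short steps, Python scripts to look and compute and a tool call to move; the robot and the scene stay as the last step left them, time stands still between calls to the robot, and variables do not carry over. Pictures are saved under pics/ and viewed, and the job is handed in when it is done.

Besides the shell and the picture viewer there is one more tool, called after "Call:" by a JSON object that holds its "api" and its "payload", one argument or row to a line. apply_moves: Moves the arm, as the interface text tells. Its arguments: {"type":"object","properties":{"moves":{"type":"array"},"squeeze":{"type":"number"}},"required":["moves"]}

```bash
mkdir -p pics
cat > h.py <<'E'
import numpy as np, cv2
from plant import status, imaging, robot
from scipy.spatial.transform import Rotation as R
def snap(n,f):
    s=status.read_state(); c=imaging.camera(n); cv2.imwrite('pics/'+f,c['img']); 
    import pickle; pickle.dump((s,c),open('pics/'+f+'.pkl','wb')); return s,c
E
python3 - <<'E'
from h import *
for n in ['scene','top']:
    s,c=snap(n,n+'0.png'); print({k:v for k,v in c.items() if k!='img'})
print(s)
E
```

```text
{'fx': 490.2800575117721, 'fy': 490.2800575117721, 'cx': 254.49666571433755, 'cy': 185.97924399668798, 'position': array([ 1.1030235 , -0.69338913,  1.02065379]), 'rotation': array([0.77773954, 0.3025836 , 0.6445568 ])}
{'fx': 350.559573590703, 'fy': 350.559573590703, 'cx': 258.2232137730713, 'cy': 197.06167293158293, 'position': array([0.35544508, 0.02907629, 0.91907957]), 'rotation': array([ 0.12046012, -0.14786308, -1.54440403])}
{'time_s': 0.05, 'q': array([-8.91284956e-01,  4.08491900e-02,  8.38145179e-02, -4.37411008e-04,
       -1.61550510e+00, -3.33694158e-01]), 'joint_vel': array([ 0.00077438, -0.00139693,  0.00317244,  0.00125959,  0.0013249 ,
        0.0010181 ]), 'tau': array([-5.17287059e-03, -3.69677031e+01,  3.48618007e+01,  6.96202934e+00,
       -4.58708382e-03,  3.58166616e-06]), 'tcp_pos': array([ 0.20333666, -0.56415117,  0.23026488]), 'eef_rot': array([-1.0236302 , -1.45965918,  1.45805468]), 'force': array([ 0.27719665,  0.90646959, -0.51930717]), 'ft_torque': array([ 0.03390113, -0.01430569,  0.05647446]), 'gripper_width': 0.08587230019053625}
```

View pics/scene0.png

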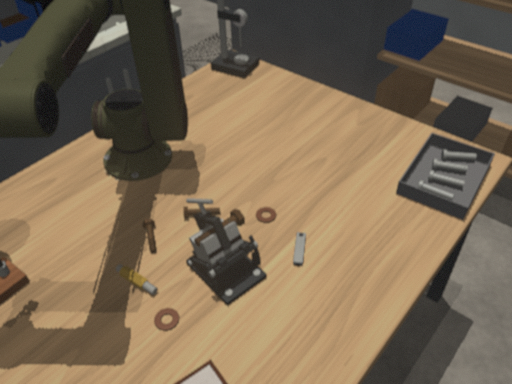

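View pics/top0.png

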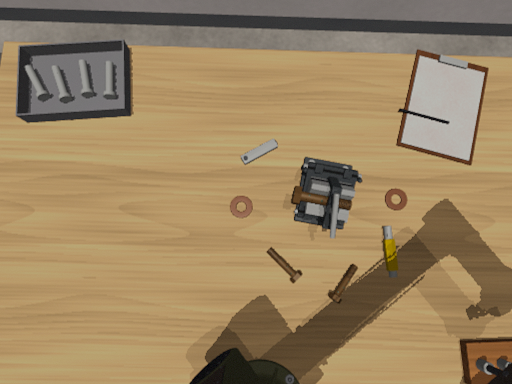

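Run:
```python
import cv2
a=cv2.imread('pics/top0.png')[140:250,270:380]; cv2.imwrite('pics/t0z.png',cv2.resize(a,None,fx=5.4,fy=5.4,interpolation=2))
a=cv2.imread('pics/scene0.png')[185:310,170:290]; cv2.imwrite('pics/s0z.png',cv2.resize(a,None,fx=4.8,fy=4.8,interpolation=2))
```

```text
(no output)
```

View pics/t0z.png

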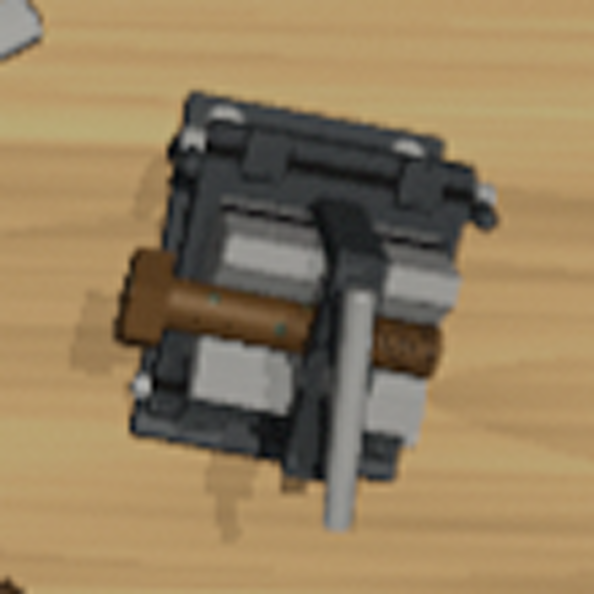

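View pics/s0z.png

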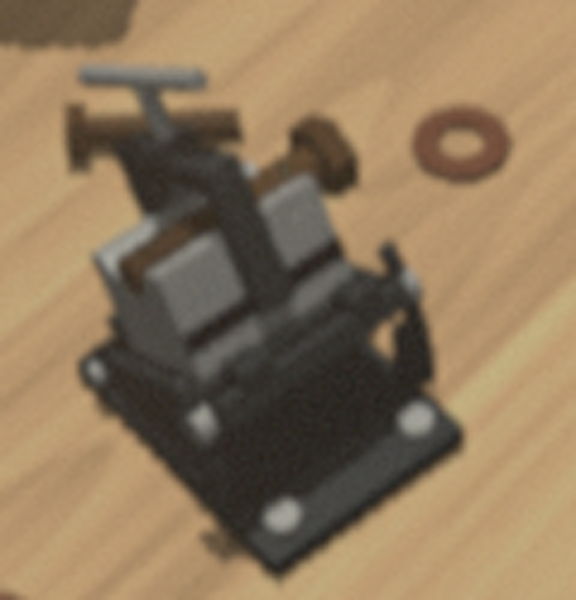

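```bash
cat >> h.py <<'E'
def ray(c,px,s=None):
    d=np.array([(px[0]-c['cx'])/c['fx'],-(px[1]-c['cy'])/c['fy'],-1.])
    if 'hand_eye' in c:
        T=np.array(c['hand_eye']); Rt=R.from_rotvec(s['eef_rot']).as_matrix()
        o=Rt@T[:3,3]+s['tcp_pos']; d=Rt@T[:3,:3]@d
    else:
        o=np.array(c['position']); d=R.from_rotvec(c['rotation']).as_matrix()@d
    return o,d/np.linalg.norm(d)
def proj(c,P,s=None):
    if 'hand_eye' in c:
        T=np.array(c['hand_eye']); Rt=R.from_rotvec(s['eef_rot']).as_matrix()
        o=Rt@T[:3,3]+s['tcp_pos']; M=Rt@T[:3,:3]
    else: o=np.array(c['position']); M=R.from_rotvec(c['rotation']).as_matrix()
    p=(np.asarray(P)-o)@M
    return np.stack([c['cx']+c['fx']*p[...,0]/-p[...,2], c['cy']-c['fy']*p[...,1]/-p[...,2]],-1)
def tri(rays):
    A=np.zeros((3,3));b=np.zeros(3)
    for o,d in rays:
        P=np.eye(3)-np.outer(d,d);A+=P;b+=P@o
    x=np.linalg.solve(A,b); return x,[np.linalg.norm((np.eye(3)-np.outer(d,d))@(x-o))*1000 for o,d in rays]
def load(f):
    import pickle; return pickle.load(open('pics/'+f+'.pkl','rb'))
E
python3 - <<'E'
from h import *
_,t=load('top0.png');_,s=load('scene0.png')
T=lambda x,y:ray(t,(270+x/5.4,140+y/5.4)); S=lambda x,y:ray(s,(170+x/4.8,185+y/4.8))
np.set_printoptions(precision=4,suppress=True)
# floor
o,d=ray(t,(241,206)); print('washer top',o-d*o[2]/d[2])
o,d=ray(s,(266,214)); print('washer scene',o-d*o[2]/d[2])
a=tri([T(338,524),S(84,76)]);b=tri([T(359,294),S(203,78)]);print('tbar',a,b,np.linalg.norm(a[0]-b[0]),(a[0]+b[0])/2)
h=tri([T(124,300),S(335,157)]);tl=tri([T(438,350),S(132,276)]);print('bolt',h,tl,np.linalg.norm(h[0]-tl[0]))
s0,w=snap('wrist','w0.png'); print({k:v for k,v in w.items() if k!='img'})
E
```

```text
washer top [0.4896 0.0597 0.    ]
washer scene [0.49   0.0625 0.    ]
tbar (array([ 0.4039, -0.1444,  0.161 ]), [np.float64(1.3859935016035485), np.float64(1.3859935016034979)]) (array([ 0.4896, -0.1415,  0.2101]), [np.float64(2.862484742277724), np.float64(2.8624847422777)]) 0.0988017246453652 [ 0.4468 -0.1429  0.1856]
bolt (array([ 0.5043, -0.0651,  0.0998]), [np.float64(1.781900659395337), np.float64(1.781900659395467)]) (array([ 0.4842, -0.1996,  0.111 ]), [np.float64(2.8452054970527825), np.float64(2.8452054970526994)]) 0.13640915469823164
{'fx': 322.48730891900965, 'fy': 322.48730891900965, 'cx': 254.6773585276939, 'cy': 190.70403197925123, 'hand_eye': array([[ 1.    , -0.0005, -0.0014, -0.0002],
       [-0.0013,  0.265 , -0.9642, -0.1419],
       [ 0.0009,  0.9642,  0.265 ,  0.0673],
       [ 0.    ,  0.    ,  0.    ,  1.    ]])}
```

View pics/w0.png

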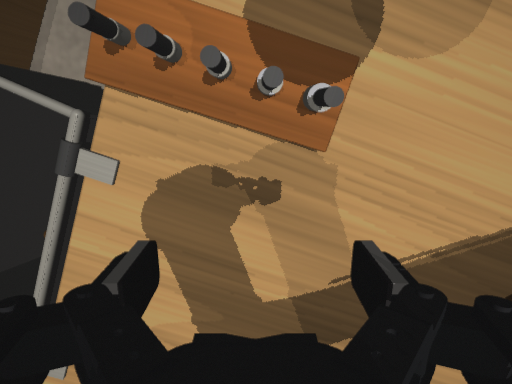

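```bash
cat >> h.py <<'E'
np.set_printoptions(precision=4,suppress=True)
yaw=np.arctan2(-.020,.1345)
def axes(yaw=yaw):
    u=np.array([np.cos(yaw),np.sin(yaw),0]); z=np.array([0,0,1.])
    zb=np.cos(np.pi/6)*z-.5*u; xb=np.cos(np.pi/6)*u+.5*z
    return xb,np.cross(zb,xb),zb
def tgt(phi,yaw=yaw,flip=1):
    # tool y=-zb ; tool z along flip*bar direction, bar = xb rotated phi clockwise
    xb,yb,zb=axes(yaw); bar=np.cos(phi)*xb-np.sin(phi)*yb
    ty=-zb; tz=flip*bar; return np.stack([np.cross(ty,tz),ty,tz],1)
E
python3 - <<'E'
from h import *
s=status.read_state(); M=R.from_rotvec(s['eef_rot']).as_matrix(); print(M); print(s['q'])
for f in (1,-1):
    D=tgt(-.16,flip=f); d=R.from_matrix(D@M.T).as_rotvec(degrees=True); print(f,D,d,np.linalg.norm(d))
E
```

```text
[[-0.339  -0.0006 -0.9408]
 [ 0.9408  0.0013 -0.339 ]
 [ 0.0014 -1.      0.0001]]
[-0.8913  0.0407  0.084  -0.0003 -1.6155 -0.3337]
1 [[-0.0087  0.4946  0.8691]
 [-0.9968 -0.0735  0.0318]
 [ 0.0797 -0.866   0.4936]] [-42.3279  -0.9164 155.9224] 161.56817861441837
-1 [[ 0.0087  0.4946 -0.8691]
 [ 0.9968 -0.0735 -0.0318]
 [-0.0797 -0.866  -0.4936]] [  0.5011 -30.1521 -18.6874] 35.47700615679935
```

Run:
```python
from h import *
xb,yb,zb=axes(); s=status.read_state()
mid=np.array([.4468,-.1429,.1856]); O=mid-.1413*zb; C=O+.052*zb
C2=np.array([.5043,-.0651,.0998]);print('C',C, 'head along yb',(C2-C)@np.array([xb,yb,zb]).T, xb,yb,zb)
H=C+yb*.14+zb*.09; print('H',H,(H-s['tcp_pos'])*100); print('pre',C+yb*.13-.008*zb)
D=tgt(0); M=R.from_rotvec(s['eef_rot']).as_matrix(); print(R.from_matrix(D@M.T).as_rotvec(degrees=True)/20)
```

```text
C [ 0.491  -0.1495  0.1083] head along yb [-0.0036  0.0854 -0.0077] [ 0.8566 -0.1274  0.5   ] [0.1471 0.9891 0.    ] [-0.4946  0.0735  0.866 ]
H [ 0.467  -0.0044  0.1862] [26.3667 55.9851 -4.4282]
pre [ 0.514  -0.0215  0.1013]
[-2.0228 -0.2065  7.3607]
```

Call:
{"api": "apply_moves", "payload": {
  "moves": [
    [[1.3,2.8,0.9,-2.02,-0.2,7.36,1],[1.3,2.8,0.9,-2.02,-0.2,7.36,1],[1.3,2.8,0.9,-2.02,-0.2,7.36,1],[1.3,2.8,0.9,-2.02,-0.2,7.36,1],[1.3,2.8,0.9,-2.02,-0.2,7.36,1],[1.3,2.8,0.9,-2.02,-0.2,7.36,1],[1.3,2.8,0.9,-2.02,-0.2,7.36,1],[1.3,2.8,0.9,-2.02,-0.2,7.36,1]]
  ],
  "squeeze": 60
}}

```text
time_s: 0.95
tcp_pos: [0.3075, -0.3393, 0.3035]
eef_rot: [-0.401, -1.96, 2.416]
force: [0.6, 0.5, 0.4]
gripper_width: -0.0001
```

Run:
```python
from h import *
s=status.read_state();print(s['q'],s['tcp_pos'],s['gripper_width']); M=R.from_rotvec(s['eef_rot']).as_matrix()
print(R.from_matrix(tgt(0)@M.T).as_rotvec(degrees=True))
```

```text
[-0.2468 -0.5871 -0.3729  0.1751 -1.5752  0.0803] [ 0.3075 -0.3393  0.3035] -8.013196423935895e-05
[-24.2223  -2.4244  88.0371]
```

Call:
{"api": "apply_moves", "payload": {
  "moves": [
    [[1.3,2.8,0,-2.02,-0.2,7.35,1],[1.3,2.8,0,-2.02,-0.2,7.35,1],[1.3,2.8,0,-2.02,-0.2,7.35,1],[1.3,2.8,0,-2.02,-0.2,7.35,1],[1.3,2.8,0,-2.02,-0.2,7.35,1],[1.3,2.8,0,-2.02,-0.2,7.35,1],[1.3,2.8,0,-2.02,-0.2,7.35,1],[1.3,2.8,0,-2.02,-0.2,7.35,1],[1.3,2.8,0,-2.02,-0.2,7.35,1],[1.3,2.8,0,-2.02,-0.2,7.35,1],[1.3,2.8,0,-2.02,-0.2,7.35,1],[1.3,2.8,0,-2.02,-0.2,7.35,1]]
  ]
}}

```text
time_s: 2.15
tcp_pos: [0.4636, -0.003, 0.3031]
eef_rot: [-0.77, 0.888, -1.539]
force: [0.3, 0.4, 0.7]
gripper_width: -0.0
```

Run:
```python
from h import *
s,c=snap('wrist','w1.png');print(s['q'],s['tcp_pos'],s['gripper_width']); M=R.from_rotvec(s['eef_rot']).as_matrix()
print(R.from_matrix(tgt(0)@M.T).as_rotvec(degrees=True))
```

```text
[ 0.7411 -0.834  -0.6417  0.4023 -1.4255  0.6959] [ 0.4636 -0.003   0.3031] -2.3159679428980165e-05
[ 0.0534 -0.0073 -0.2178]
```

View pics/w1.png

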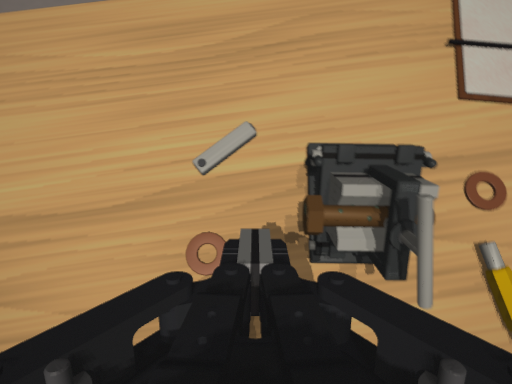

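Run:
```python
from h import *
a=cv2.imread('pics/w1.png')[130:320,290:450]; cv2.imwrite('pics/w1z.png',cv2.resize(a,None,fx=3,fy=3,interpolation=2))
```

```text
(no output)
```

View pics/w1z.png

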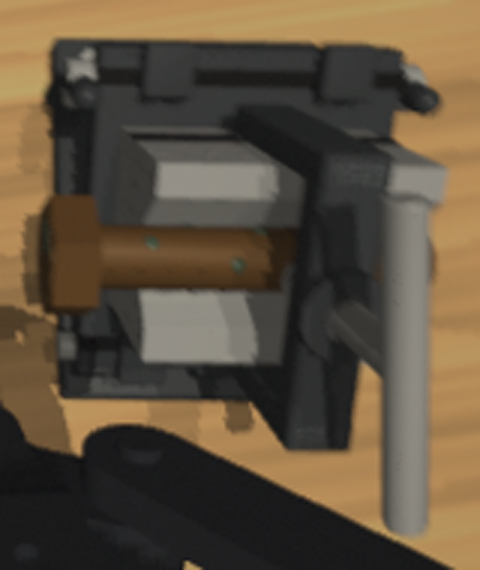

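Run:
```python
from h import *
_,t=load('top0.png');_,s=load('scene0.png');ws,w=load('w1.png')
T=lambda x,y:ray(t,(270+x/5.4,140+y/5.4)); S=lambda x,y:ray(s,(170+x/4.8,185+y/4.8)); W=lambda x,y:ray(w,(290+x/3,130+y/3),ws)
B=np.array(axes())
a=tri([T(338,524),S(84,76),W(406,527)]);b=tri([T(359,294),S(203,78),W(407,197)])
print(a,b,np.linalg.norm(a[0]-b[0]));d=B@(b[0]-a[0]);print(d,'phi cw',np.arctan2(-d[1],d[0]));mid=(a[0]+b[0])/2
O=mid-.1413*B[2]; C=O+.052*B[2]
h=tri([T(124,300),S(335,157),W(45,252)]);tl=tri([T(438,350),S(132,276)])
print('mid',mid,'C',C,'h',h,B@(h[0]-C),B@(tl[0]-C))
# block +y top edges in wrist: left end of upper bright strip (155,180),(142,330): z=60
for p in [(122,130),(157,165),(157,198),(142,292),(142,360)]:
    o,dd=W(*p); k=((O+.060*B[2]-o)@B[2])/(dd@B[2]); print(p,B@(o+k*dd-O))
# floor of +y edge
print(B@(np.array([0,0,0])-O))
```

```text
(array([ 0.4038, -0.1446,  0.1614]), [np.float64(1.0812264362006894), np.float64(1.7081423095763224), np.float64(0.6448635480176054)]) (array([ 0.4903, -0.1423,  0.2116]), [np.float64(3.032542065973912), np.float64(3.068050639676952), np.float64(1.349857683957364)]) 0.10008498581684747
[0.0989 0.015  0.0009] phi cw -0.15050650140745778
mid [ 0.447  -0.1434  0.1865] C [ 0.4912 -0.15    0.1092] h (array([ 0.5057, -0.0659,  0.1016]), [np.float64(3.000304591343474), np.float64(1.2958045390217972), np.float64(2.188631046197007)]) [-0.002   0.0853 -0.0076] [ 0.0012 -0.0501  0.0014]
(122, 130) [0.0504 0.0631 0.06  ]
(157, 165) [0.038  0.0501 0.06  ]
(157, 198) [0.026  0.0492 0.06  ]
(142, 292) [-0.0093  0.0519  0.06  ]
(142, 360) [-0.0361  0.05    0.06  ]
[-0.4944  0.0761  0.2114]
```

Call:
{"api": "apply_moves", "payload": {
  "moves": [
    [[0.85,-0.3,-3.3,0,0,0,1],[0.85,-0.3,-3.3,0,0,0,1],[0.85,-0.3,-3.3,0,0,0,1],[0.85,-0.3,-3.3,0,0,0,1],[0.8,-0.3,-3.3,0,0,0,1],[0.8,-0.3,-3.3,0,0,0,1],[0,0,-0.2,0,0,0,1],[0,0,0,0,0,0,1]]
  ]
}}

```text
time_s: 3.0
tcp_pos: [0.5132, -0.0229, 0.1036]
eef_rot: [-0.769, 0.892, -1.545]
force: [0.8, -0.3, 0.9]
gripper_width: 0.0002
```

Run:
```python
from h import *
s,c=snap('wrist','w2.png');B=np.array(axes());C=np.array([.4912,-.15,.1092]);print(s['tcp_pos'],B@(s['tcp_pos']-C),s['force'],B@s['force'],s['ft_torque'])
snap('scene','s2.png')
a=cv2.imread('pics/s2.png')[130:310,140:320]; b=c['img'][130:384,200:460]
cv2.imwrite('pics/w2z.png',np.hstack([cv2.resize(a,(400,400)),cv2.resize(b,(400,400))]))
```

```text
[ 0.5132 -0.0229  0.1036] [-0.0002  0.129  -0.0064] [ 0.7829 -0.3479  0.9204] [ 1.1751 -0.229   0.3843] [ 0.2208  1.3136 -0.0227]
```

View pics/w2z.png

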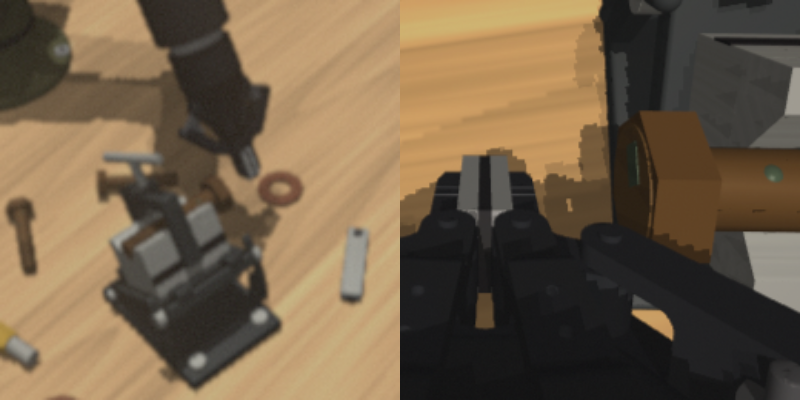

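Call:
{"api": "apply_moves", "payload": {
  "moves": [
    [[-0.15,-1.0,0,0,0,0,1],[-0.15,-1.0,0,0,0,0,1],[-0.07,-0.5,0,0,0,0,1],[-0.07,-0.5,0,0,0,0,1],[-0.07,-0.5,0,0,0,0,1],[0,0,0,0,0,0,1]]
  ]
}}

```text
time_s: 3.7
tcp_pos: [0.5088, -0.0573, 0.1043]
eef_rot: [-0.765, 0.892, -1.544]
force: [-0.2, 3.2, 1.4]
gripper_width: -0.0002
```

```bash
cat > st.py <<'E'
from h import *
s=status.read_state()
B=np.array(axes());C=np.array([.4912,-.15,.1092]);print(s['time_s'],s['tcp_pos'],B@(s['tcp_pos']-C),B@s['force'],B@s['ft_torque'],s['gripper_width'],s['q'][5])
E
python3 st.py
```

```text
3.7 [ 0.5088 -0.0573  0.1043] [ 0.0008  0.0943 -0.0062] [0.1315 3.1391 1.5469] [1.0411 1.3286 0.0157] -0.0001680093085841201 0.7912322417728972
```

Call:
{"api": "apply_moves", "payload": {
  "moves": [
    [[-0.06,-0.4,0,0,0,0,1],[-0.06,-0.4,0,0,0,0,1],[-0.06,-0.4,0,0,0,0,1]]
  ]
}}

```text
time_s: 4.0
tcp_pos: [0.5074, -0.068, 0.1045]
eef_rot: [-0.764, 0.891, -1.542]
force: [-3.1, 10.3, 3.3]
gripper_width: -0.0001
```

```bash
python3 st.py
```

```text
4.0 [ 0.5074 -0.068   0.1045] [ 0.0011  0.0834 -0.0061] [-2.3226  9.7474  5.1013] [ 3.1119  2.2129 -0.0546] -9.704043169607984e-05 0.8289006242949963
```

Call:
{"api": "apply_moves", "payload": {
  "moves": [
    [[-0.03,-0.2,0,0,0,0,1],[-0.03,-0.2,0,0,0,0,1],[-0.03,-0.2,0,0,0,0,1]]
  ]
}}

```text
time_s: 4.3
tcp_pos: [0.507, -0.0726, 0.1046]
eef_rot: [-0.761, 0.892, -1.539]
force: [-12.1, 30.0, 6.3]
gripper_width: 0.0
```

```bash
python3 st.py
```

```text
4.3 [ 0.507  -0.0726  0.1046] [ 0.0014  0.0788 -0.0061] [-11.0504  27.8608  13.6072] [ 8.539   4.9809 -0.1042] 4.526043009648738e-05 0.847769239573568
```

```bash
python3 - <<'E'
from h import *
s,c=snap('wrist','w3.png');_,t=snap('top','t3.png'); _,q=snap('scene','s3.png')
a=t['img'][140:250,260:370]; b=c['img'][130:384,200:454];d=q['img'][185:285,170:270]
cv2.imwrite('pics/w3z.png',np.hstack([cv2.resize(a,(400,400),interpolation=2),cv2.resize(d,(400,400),interpolation=2)]));cv2.imwrite('pics/w3y.png',cv2.resize(b,(600,600),interpolation=2))
E
python3 st.py
```

```text
4.45 [ 0.5069 -0.0724  0.1046] [ 0.0013  0.0791 -0.006 ] [-6.242  18.2116  8.1063] [ 5.8474  3.3695 -0.092 ] -0.00040097258892114924 0.8476337544470853
```

View pics/w3z.png

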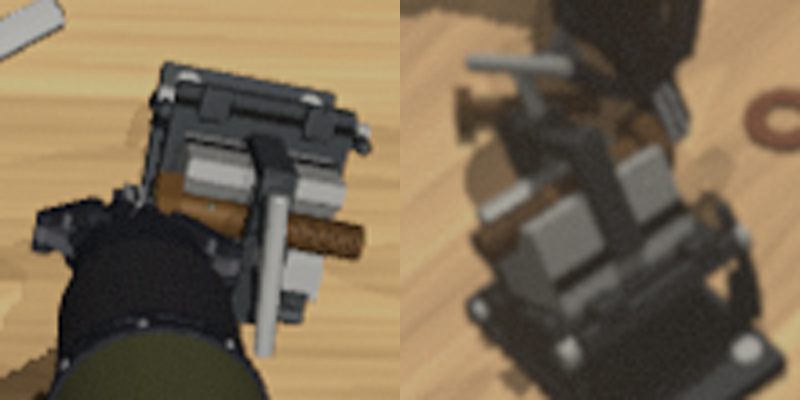

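View pics/w3y.png

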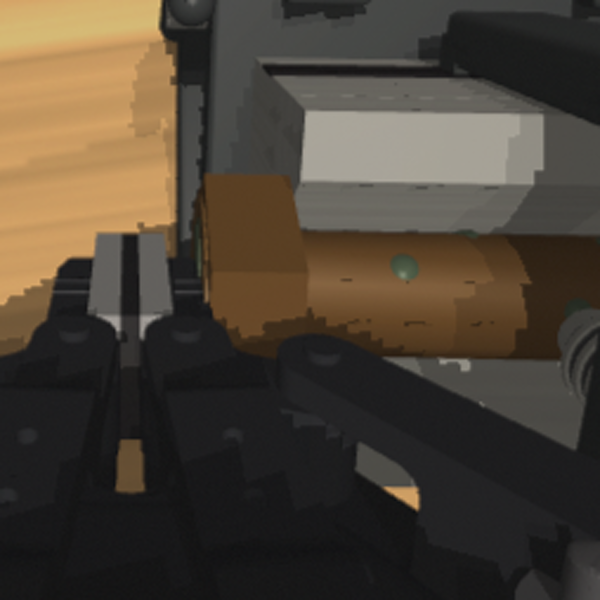

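Run:
```python
from h import *
ws,w=load('w3.png');_,t=load('top0.png'); _,t3=load('t3.png')
B=np.array(axes());C=np.array([.4912,-.15,.1092])
def at(r,z):
    o,d=r; k=((C-o)@B[2]+z)/(d@B[2]); return B@(o+k*d-C)
k=254/600
W=lambda x,y:ray(w,(200+x*k,130+y*k),ws)
print('head underside, top edge (z+20..23)',at(W(291,178),.010),at(W(308,271),.0215),'at block end edge',at(W(302,112),.008),at(W(300,180),.008))
print('tail',at(ray(t3,(260+363*.275,140+242*.275)),0.0),'before',at(ray(t,(270+439/5.4,140+350/5.4)),0.0))
for n in ('t3.png','top0.png'):
    pass
```

```text
head underside, top edge (z+20..23) [0.0268 0.0504 0.01  ] [0.0145 0.0492 0.0215] at block end edge [0.038  0.0487 0.008 ] [0.0257 0.0484 0.008 ]
tail [-0.0016 -0.0739  0.    ] before [-0.0009 -0.0534 -0.    ]
```

Call:
{"api": "apply_moves", "payload": {
  "moves": [
    [[0.15,1.0,0,0,0,0,1],[0.2,1.3,0,0,0,0,1],[0.2,1.3,0,0,0,0,1],[-1.2,0.2,2.1,0,0,0,1],[-1.6,0.24,2.8,0,0,0,0.8],[-1.6,0.24,2.8,0,0,0,0.5],[-1.6,0.24,2.8,0,0,0,0.3],[-1.6,0.24,2.8,0,0,0,0.3],[0,0,0,0,0,0,0.3],[0,0,0,0,0,0,0.3]]
  ]
}}

```text
time_s: 5.45
tcp_pos: [0.4351, -0.0276, 0.2366]
eef_rot: [-0.766, 0.892, -1.543]
force: [0.3, 0.2, -0.3]
gripper_width: 0.0597
```

```bash
cat >> st.py <<'E'
import sys
M=R.from_rotvec(s['eef_rot']).as_matrix()
tz=B@M[:,2]; print('phi cw tool z',np.arctan2(-tz[1],tz[0]))
if len(sys.argv)>1:
    phi,x,y,z=map(float,sys.argv[1:5]); print('dT cm',(C+B.T@np.array([x,y,z])-s['tcp_pos'])*100,'rot',R.from_matrix(tgt(phi)@M.T).as_rotvec(degrees=True))
E
python3 st.py -.15 0 0 .15
python3 - <<'E'
from h import *
s,c=snap('wrist','w4.png');_,t=snap('top','t4.png'); _,q=snap('scene','s4.png')
a=t['img'][140:250,260:370]; d=q['img'][185:285,170:270]
cv2.imwrite('pics/w4z.png',np.hstack([cv2.resize(a,(400,400),interpolation=2),cv2.resize(d,(400,400),interpolation=2)]))
E
```

```text
5.45 [ 0.4351 -0.0276  0.2366] [0.     0.1128 0.1471] [ 0.1222  0.2489 -0.3748] [0.0215 1.4263 0.0139] 0.05971270971901993 0.6764380093548324
phi cw tool z 0.001906331959671927
dT cm [ -1.8049 -11.1396   0.2472] rot [-4.3208  0.6452  7.5278]
```

View pics/w4.png

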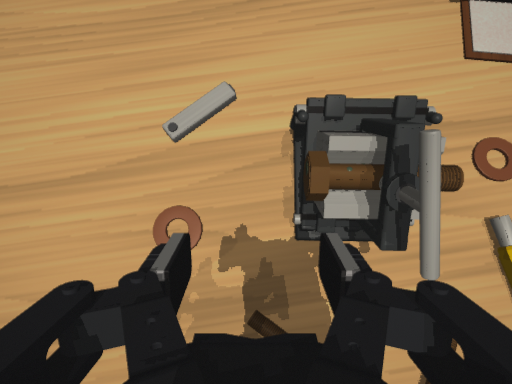

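View pics/w4z.png

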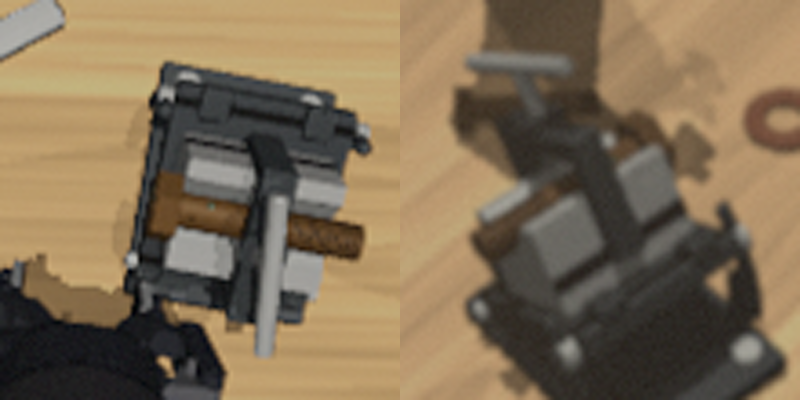

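Call:
{"api": "apply_moves", "payload": {
  "moves": [
    [[-0.36,-2.2,0.05,-2.16,0.32,3.76,0.3],[-0.36,-2.2,0.05,-2.16,0.32,3.76,0.3],[-0.36,-2.2,0.05,0,0,0,0.3],[-0.36,-2.2,0.05,0,0,0,0.3],[-0.36,-2.3,0.05,0,0,0,0.3],[0,0,0,0,0,0,0.3]]
  ]
}}

```text
time_s: 6.2
tcp_pos: [0.4163, -0.1417, 0.238]
eef_rot: [-0.873, 0.784, -1.47]
force: [0.1, -0.1, 0.3]
gripper_width: 0.0598
```

```bash
python3 st.py -.15 0 0 .0703
python3 - <<'E'
from h import *
s,c=snap('wrist','w5.png')
E
```

```text
6.2 [ 0.4163 -0.1417  0.238 ] [-0.0008 -0.0028  0.1492] [ 0.2358 -0.111   0.2257] [0.0264 1.34   0.0232] 0.05984815727578384 1.2210977787731057
phi cw tool z -0.14510572764666224
dT cm [ 4.0148 -0.3153 -6.7921] rot [ 0.0904 -0.1326  0.3863]
```

View pics/w5.png

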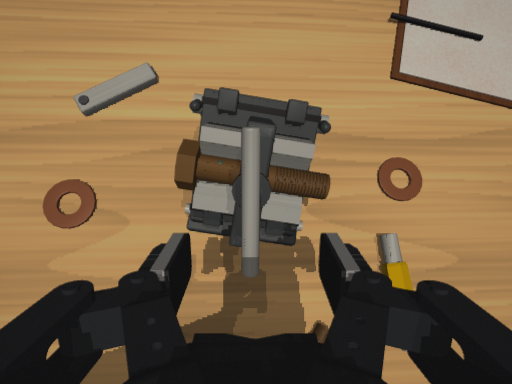

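Run:
```python
from h import *
ws,w=load('w5.png');B=np.array(axes());C=np.array([.4912,-.15,.1092])
for p in [(251.3,127),(250.5,276),(250.9,201)]:
    o,d=ray(w,p,ws); k=((C-o)@B[2]+.0893)/(d@B[2]); print(B@(o+k*d-C))
```

```text
[0.0498 0.0065 0.0893]
[-0.052  -0.0076  0.0893]
[ 0.0025 -0.0001  0.0893]
```

Call:
{"api": "apply_moves", "payload": {
  "moves": [
    [[0.8,-0.06,-1.4,0,0,0,0.3],[0.8,-0.06,-1.4,0,0,0.4,0.3],[0.8,-0.06,-1.4,0,0,0,0.3],[0.8,-0.06,-1.3,0,0,0,0.3],[0.8,-0.06,-1.3,0,0,0,0.3],[0,0,0,0,0,0,0.3],[0,0,0,0,0,0,0.3]]
  ]
}}

```text
time_s: 6.95
tcp_pos: [0.4569, -0.1416, 0.1703]
eef_rot: [-0.876, 0.776, -1.459]
force: [0.2, -0.4, 0.9]
gripper_width: 0.0597
```

```bash
python3 st.py -.14 0 0 .0703
python3 - <<'E'
from h import *
s,c=snap('wrist','w6.png')
E
```

```text
6.95 [ 0.4569 -0.1416  0.1703] [0.0001 0.0033 0.0705] [ 0.6542 -0.3204  0.6564] [ 0.0399  1.2931 -0.0305] 0.05969723325465707 1.250462624107581
phi cw tool z -0.1566829849333732
dT cm [-0.049  -0.325  -0.0268] rot [ 0.3966 -0.158  -0.8637]
```

View pics/w6.png

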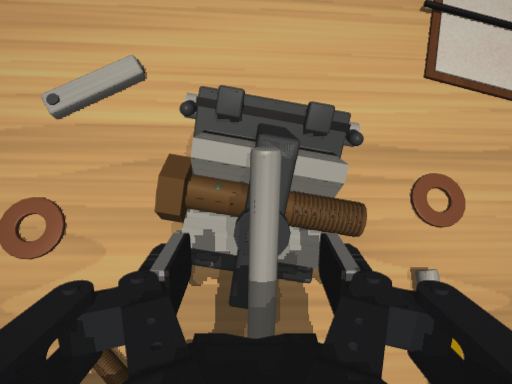

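Call:
{"api": "apply_moves", "payload": {
  "moves": [
    [[-0.05,-0.33,0,0.4,-0.15,-0.8,0.3],[0,0,0,0,0,0,0.6],[0,0,0,0,0,0,0.8],[0,0,0,0,0,0,1],[0,0,0,0,0,0,1],[0,0,0,0,0,0,1],[0,0,0,0,0,0,1]]
  ],
  "squeeze": 60
}}

```text
time_s: 7.7
tcp_pos: [0.4565, -0.1449, 0.1711]
eef_rot: [-0.863, 0.786, -1.468]
force: [-3.6, 3.6, 1.8]
gripper_width: 0.0108
```

```bash
python3 st.py -.14 0 0 .0703
python3 - <<'E'
from h import *
s,c=snap('wrist','w7.png');print(R.from_rotvec(s['eef_rot']).as_matrix()[:,2])
B=np.array(axes());print('per-row 8deg cw rotvec',-B[2]*8)
E
```

```text
7.7 [ 0.4565 -0.1449  0.1711] [ 0.0006 -0.      0.0711] [-2.5949  2.9943  3.6019] [ 0.869   2.1928 -0.0847] 0.010767227911630272 1.2457581227633405
phi cw tool z -0.1398806337471265
dT cm [-0.0103  0.0033 -0.1025] rot [-0.0875  0.0912 -0.0499]
[0.868  0.0119 0.4965]
per-row 8deg cw rotvec [ 3.9565 -0.5883 -6.9282]
```

View pics/w7.png

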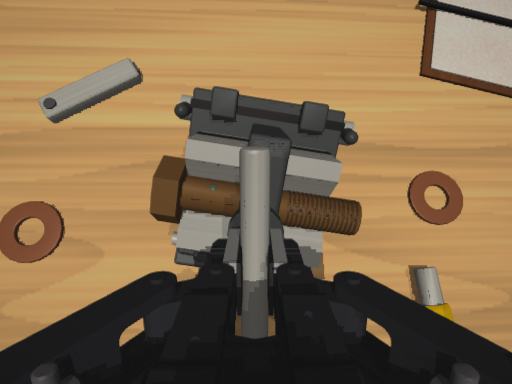

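Call:
{"api": "apply_moves", "payload": {
  "moves": [
    [[0.013,-0.002,-0.023,3.96,-0.59,-6.93,1],[0.013,-0.002,-0.023,3.96,-0.59,-6.93,1],[0.013,-0.002,-0.023,3.96,-0.59,-6.93,1],[0.013,-0.002,-0.023,3.96,-0.59,-6.93,1],[0.013,-0.002,-0.023,3.96,-0.59,-6.93,1],[0.013,-0.002,-0.023,3.96,-0.59,-6.93,1]]
  ]
}}

```text
time_s: 8.35
tcp_pos: [0.4576, -0.1445, 0.1699]
eef_rot: [-0.201, 1.391, -1.84]
force: [-3.3, 7.4, 2.4]
gripper_width: 0.0099
```

```bash
python3 st.py .7 0 0 .069
```

```text
8.35 [ 0.4576 -0.1445  0.1699] [0.0008 0.0005 0.0696] [-2.543   6.8166  4.2968] [1.7893 2.2847 0.0757] 0.00994439251946124 0.40025354449790057
phi cw tool z 0.7036193125494399
dT cm [-0.0486 -0.04   -0.09  ] rot [-0.1729  0.1735  0.1259]
```

Call:
{"api": "apply_moves", "payload": {
  "moves": [
    [[0.01,-0.02,-0.023,3.96,-0.59,-6.93,1],[0.01,-0.02,-0.023,3.96,-0.59,-6.93,1],[0.013,-0.002,-0.023,3.96,-0.59,-6.93,1]]
  ]
}}

```text
time_s: 8.65
tcp_pos: [0.4582, -0.1445, 0.1692]
eef_rot: [0.198, 1.668, -1.954]
force: [-3.3, 7.9, 2.8]
gripper_width: 0.0102
```

```bash
python3 st.py 1.1 0 0 .068
```

```text
8.65 [ 0.4582 -0.1445  0.1692] [0.001  0.0006 0.0687] [-2.4277  7.3584  4.6357] [2.4606 2.1013 0.1452] 0.010240080529120666 -0.01834558364242409
phi cw tool z 1.1226628663551415
dT cm [-0.0606 -0.0523 -0.1153] rot [-0.7342  0.2852  1.056 ]
```

Call:
{"api": "apply_moves", "payload": {
  "moves": [
    [[0.013,-0.002,-0.023,3.96,-0.59,-6.93,1],[0.006,0,-0.012,1.98,-0.3,-3.46,1],[0,0,0,0,0,0,1]]
  ]
}}

```text
time_s: 8.95
tcp_pos: [0.4585, -0.1445, 0.1689]
eef_rot: [0.412, 1.796, -1.99]
force: [-0.9, 9.0, 1.6]
gripper_width: 0.0103
```

```bash
python3 st.py 1.3 0 0 .068
```

```text
8.95 [ 0.4585 -0.1445  0.1689] [0.0012 0.0007 0.0683] [-1.1057  8.737   2.4427] [ 2.3586  1.8326 -0.0294] 0.010267299360272646 -0.22467721428857476
phi cw tool z 1.3285176128247136
dT cm [-0.0937 -0.0543 -0.0852] rot [-0.8892  0.3258  1.3514]
```

Call:
{"api": "apply_moves", "payload": {
  "moves": [
    [[0.005,-0.02,-0.023,3.96,-0.59,-6.93,1],[0.005,-0.02,-0.023,3.96,-0.59,-6.93,1],[0.006,0,-0.018,2.97,-0.44,-5.2,1],[0,0,0,0,0,0,1],[0,0,0,0,0,0,1]]
  ]
}}

```text
time_s: 9.45
tcp_pos: [0.459, -0.1446, 0.1686]
eef_rot: [0.84, 2.013, -2.012]
force: [-0.1, 9.9, 2.5]
gripper_width: 0.0106
```

```bash
for i in 1; do python3 st.py 1.7 0 0 .067; done
python3 - <<'E'
from h import *
s,c=snap('wrist','w8.png')
E
python3 st.py
```

```text
9.45 [ 0.459  -0.1446  0.1686] [0.0014 0.0006 0.0678] [-0.0918  9.8016  2.9088] [ 2.8371  1.4397 -0.0526] 0.010625859068482667 -0.6062614383032418
phi cw tool z 1.7107611331015111
dT cm [-0.0949 -0.0498 -0.1398] rot [-0.3906  0.2849  0.4651]
9.5 [ 0.459  -0.1446  0.1686] [0.0015 0.0007 0.0678] [-0.7603  8.5708  2.5982] [ 2.8022  1.5065 -0.0332] 0.010162769292743517 -0.6061239507329712
phi cw tool z 1.7105825987592738
```

View pics/w8.png

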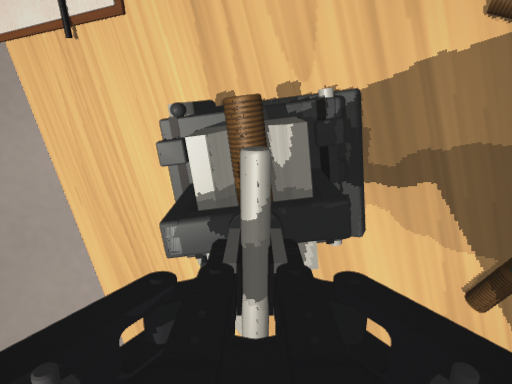

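Call:
{"api": "apply_moves", "payload": {
  "moves": [
    [[0.0,-0.02,-0.023,3.96,-0.59,-6.93,1],[0.006,0,-0.012,1.98,-0.3,-3.46,1]]
  ]
}}

```text
time_s: 9.7
tcp_pos: [0.4593, -0.1447, 0.1685]
eef_rot: [1.097, 2.12, -1.997]
force: [0.2, 10.0, 2.7]
gripper_width: 0.0107
```

```bash
python3 st.py
```

```text
9.7 [ 0.4593 -0.1447  0.1685] [0.0016 0.0006 0.0675] [0.2742 9.9549 3.0019] [3.0305 1.3168 0.3577] 0.010687467190087306 -0.8190876806815915
phi cw tool z 1.923920651961487
```

Call:
{"api": "apply_moves", "payload": {
  "moves": [
    [[0,0,0,0,0,0,1],[0,0,0,0,0,0,1],[0,0,0,0,0,0,1]]
  ]
}}

```text
time_s: 10.0
tcp_pos: [0.4593, -0.1446, 0.1685]
eef_rot: [1.092, 2.118, -1.998]
force: [1.0, 10.4, 2.3]
gripper_width: 0.0106
```

```bash
python3 st.py
```

```text
10.0 [ 0.4593 -0.1446  0.1685] [0.0016 0.0006 0.0675] [ 0.6553 10.3985  2.2468] [2.9873 1.2312 0.1581] 0.01057288060710993 -0.8148213227186559
phi cw tool z 1.919712018506977
```

Call:
{"api": "apply_moves", "payload": {
  "moves": [
    [[0.006,-0.01,-0.012,3.0,-0.44,-5.2,1],[0.006,0,-0.012,3.96,-0.59,-6.93,1]]
  ]
}}

```text
time_s: 10.2
tcp_pos: [0.4595, -0.1448, 0.1683]
eef_rot: [-1.288, -2.041, 1.788]
force: [2.5, 9.2, 1.7]
gripper_width: 0.0104
```

```bash
python3 st.py
```

```text
10.2 [ 0.4595 -0.1448  0.1683] [0.0017 0.0005 0.0672] [1.8446 9.4977 0.8729] [2.712  0.8754 0.5227] 0.010367781739786964 -1.0625747846648583
phi cw tool z 2.1683223750199403
```

Call:
{"api": "apply_moves", "payload": {
  "moves": [
    [[0,0,0,0,0,0,1],[0,0,0,0,0,0,1],[0,0,0,0,0,0,1]]
  ]
}}

```text
time_s: 10.5
tcp_pos: [0.4595, -0.1448, 0.1682]
eef_rot: [-1.286, -2.044, 1.792]
force: [2.2, 8.9, 2.6]
gripper_width: 0.0107
```

```bash
python3 st.py
python3 - <<'E'
from h import *
s,c=snap('wrist','w9.png')
E
```

```text
10.5 [ 0.4595 -0.1448  0.1682] [0.0017 0.0005 0.0672] [2.0866 9.1474 1.8037] [2.7045 0.8956 0.0794] 0.010712084110175397 -1.0585365689511173
phi cw tool z 2.164333740870511
```

View pics/w9.png

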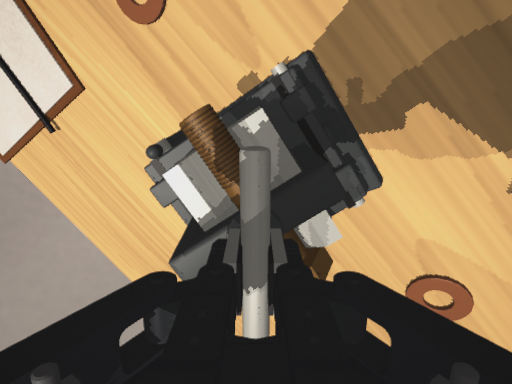

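Call:
{"api": "apply_moves", "payload": {
  "moves": [
    [[0,0,0,0,0,0,0.7],[0,0,0,0,0,0,0.4],[0,0,0,0,0,0,0.3],[0,0,0,0,0,0,0.3],[-0.5,0.07,0.9,0,0,0,0.3],[-1.0,0.15,1.8,0,0,0,0.3],[-1.5,0.2,2.6,0,0,0,0.3],[-1.5,0.2,2.6,0,0,0,0.3],[-1.5,0.2,2.6,0,0,0,0.3],[-1.5,0.2,2.6,0,0,0,0.3],[0,0,0,0,0,0,0.3]]
  ]
}}

```text
time_s: 11.65
tcp_pos: [0.3824, -0.1367, 0.304]
eef_rot: [-1.294, -2.043, 1.791]
force: [0.1, 0.7, 0.3]
gripper_width: 0.0596
```

```bash
python3 st.py
python3 - <<'E'
from h import *
s,c=snap('wrist','w10.png');_,t=snap('top','t10.png'); _,q=snap('scene','s10.png')
a=t['img'][140:250,260:370]; d=q['img'][185:285,170:270]
cv2.imwrite('pics/w10z.png',np.hstack([cv2.resize(a,(400,400),interpolation=2),cv2.resize(d,(400,400),interpolation=2)]))
E
```

```text
11.65 [ 0.3824 -0.1367  0.304 ] [ 0.0025 -0.0028  0.2234] [0.1981 0.6774 0.2892] [0.0261 1.2885 0.0126] 0.0595741307062273 -1.1341007554546783
phi cw tool z 2.1661694243471055
```

View pics/w10.png

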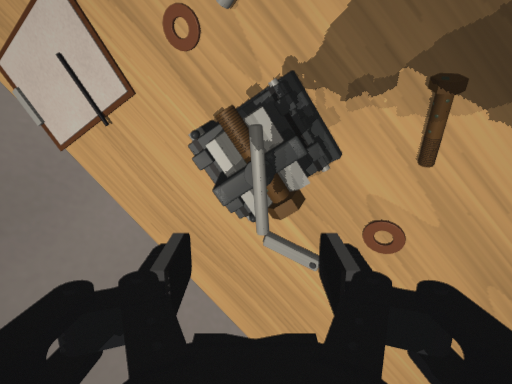

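View pics/w10z.png

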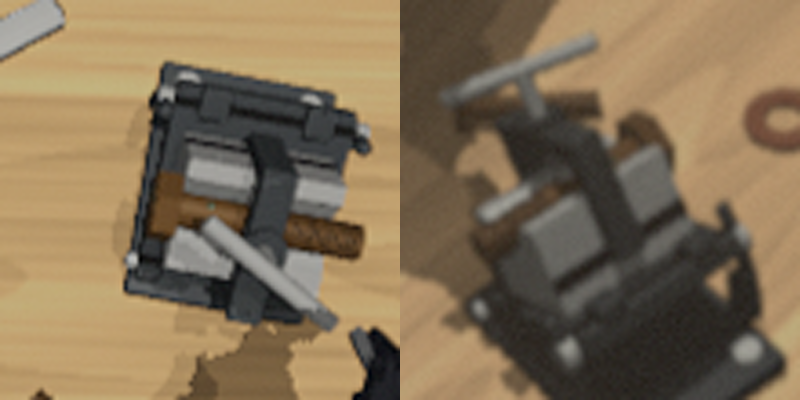

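Run:
```python
from h import *
ws,w=load('w10.png');B=np.array(axes());C=np.array([.4912,-.15,.1092])
def at(c,p,z,s=None):
    o,d=ray(c,p,s); k=((C-o)@B[2]+z)/(d@B[2]); return B@(o+k*d-C)
a=at(w,(256.5,127),.085,ws);b=at(w,(262.5,234),.085,ws);print(a,b,np.linalg.norm(a-b),'phi',np.arctan2(-(a-b)[1],(a-b)[0]))
_,t=load('t10.png');f=lambda x,y:(260+x*.275,140+y*.275)
a=at(t,f(207,224),.085);b=at(t,f(330,322),.085);print(a,b,np.linalg.norm(a-b),'phi',np.arctan2(-(a-b)[1],(a-b)[0]))
print('tail',at(t,f(363,242),0),'head end',at(t,f(150,203),0), 'head underside side edge',at(t,f(181,238),-0.0),at(t,f(186,175),.010))
```

```text
[-0.0242 -0.0402  0.085 ] [0.0265 0.0448 0.085 ] 0.09897232871330545 phi 2.1077096901782713
[0.0223 0.0411 0.085 ] [-0.0251 -0.0426  0.085 ] 0.09624095113810809 phi -1.0550425005210347
tail [-0.0016 -0.0739  0.    ] head end [ 0.0003  0.066  -0.    ] head underside side edge [-0.0199  0.0415 -0.    ] [0.0261 0.0485 0.01  ]
```

```bash
python3 -c "
from h import *
print(robot.close_job())"
```

```text
the job is handed in; nothing more can be done
None
```

The bolt is pushed home, the clamp screw is tightened and released, and the job was handed in at about 11.8 s. No verdict was reported.

- **Bolt:** I chose the bolt in the vee and pushed its head with the closed fingers until the force rose from about 10 N sliding to about 28 N with no further movement. Afterwards the head's outer face measured 66 mm from the block's middle, which is the flush value. Other flush readings:
  - The head underside read 49–50 mm against 48.5 mm for the block edge.
  - One top-view edge reading came out at 41.5 mm. I took this as a badly picked edge in that small picture.
- **Screw:** I gripped the T-bar at about 0.36 rad and turned it clockwise. The torque while turning rose from about 0.1 N m running free to 0.36 and then 0.52 N m. The end position was about 2.66 rad by the gripper and 2.59–2.61 rad by the pictures after letting go. By the given stiffness, that is roughly 85–90 N of clamping force.
- **What disagreed:** The torque read at a pause was unreliable, at −0.05, then 0.16, then 0.08 N m. I relied on the turning torque and the angle instead.
- **Final state:** The gripper is about 15 cm clear and touching nothing. I made no contact with the washers, gauge or feeler case and saw no sign that they moved, but I did not measure their final positions.

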